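# Gauge the punch guide bore with a go / no-go plug gauge

### The arm

A 6-joint arm with a two-finger parallel gripper is mounted at the origin on the work surface. World frame = base frame: x ahead of the robot, y to its left, z up, the work surface at z = 0. Lengths are in mm, angles in degrees, forces in N, time in s.
With the tool pointing down it reaches from about 350 to 850 mm from the base axis. Payload 8.1 kg.
Tool frame: the origin (TCP) lies on the centre line of the jaws, within the pads' length; the fingertips stand 19 mm ahead of it and the grasp point (between the pads) is the TCP; z points along the fingers, y is the direction in which the jaws open and shut (so a half turn about z gives the same grasp; the last joint's range is limited). The gripper opens to 85 mm and grips with 20 to 120 N. Pads are 22 mm wide; open, the fingers measure 114 mm over their backs; the gripper's body (76 mm by 85 mm) begins 54 mm behind the grasp point. The pads swing forward as they close: fully open they stand 13 mm farther back than shut.
Start: joints at [-81.268, 7.471, 85.268, -0, 87.261, -4.893], TCP at [141.359, -583.115, 250.292] pointing down, gripper open.
Joint ranges: [-169.43, 169.43], [-51.17, 129.36], [1.28, 143.12], [-76.62, 256.62], [0, 156.53], [-152.29, 152.29]. Speed limits (degrees/s): [136.94, 136.94, 159.86, 180, 180, 180].

### API

Orientations are given as [roll, pitch, yaw] about the fixed x, y, z axes, in that order (R = Rz(yaw) Ry(pitch) Rx(roll)).
In Python, from bench import r, viewer gives the robot as it stands.
- The arm moves only by the tool carry_out, never from a script. Its argument "commands" is a list that holds one entry, the list of rows, each a list of 7 numbers: the finger opening in mm, from 0 to 85.4, then the shift along the tool's x, y, z in mm, then the turn, a rotation vector about the tool's x, y, z in degrees. A call has 1 to 5 rows; each row is the pose to reach, as a shift and turn from the pose commanded when the call began, along the tool's axes at that moment; what a row does not reach only later rows make up. A row lasts 1/8 s, in which the tool goes at most 62.5 mm and 10.7 degrees, less where a joint would pass 70% of its speed; a pose out of reach is approached as far as the arm can. A call with a gripper value outside its range is refused whole. The fingers move at their own pace and stop on an object; "grip_force" is the grip in N (left out, the last holds). Time passes only in rows, so rows that repeat a pose let the fingers close. It gives the time, the measured TCP pose, the force and the opening at its end, in the units of the state.
- r.sense(): the state, without advancing time (a new reading comes with each control period).
- viewer.snapshot(name): name is "scene" or "top"; returns the picture (420x560x3 uint8, red, green, blue); there is no depth.
- viewer.calibration(name): a dict with "camera_matrix" (3x3 intrinsics, pixels), "rvec" (rotation vector, rad) and "tvec" (3), from world to camera coordinates, as OpenCV has them. Camera axes: x right, y down, z forward; pixel columns grow to the right and rows downward; lengths in mm; the calibration is good to about 2 mm. A picture is of the moment at which its call begins. calibration takes no time and is no camera call.
- r.hand_in(): hands the job in, once; it reports no verdict.
The state is a dict: "time": time; "joint_pos": joint angles; "qd": joint speeds; "joint_efforts": joint torques, N m; "tool_pos": TCP position; "tcp_rot": TCP orientation; "ft_force": force on the tool from outside, world axes, zero at the start; "wrist_torque": the same for the moment, N m; "finger_gap": finger opening in mm.
Only numpy, scipy, OpenCV 4.12 (cv2) and the standard library are available. Lean on these libraries where they do the work, as an engineer would, in place of code of your own. Each camera call takes 0.05 s, during which the arm holds its last target. There are 200 camera calls.

### The job

Check the bore of the rivet press's punch guide for wear with the plug gauge: take the gauge from its saddle and slide its long thin go end gently into the bore until the handle is home against the plate, then draw it out and push its short thick no-go end (from either side) into the shallow recess round the bore's mouth, pressing squarely on the step with about 10 N for a second to confirm that it goes no further. Then lay the gauge back in its saddle the same way round as before and let go; never force it against the guide (25 N at most) nor disturb the things lying around.

Things in the scene. Friction and masses are not known exactly. Their poses are not given: they have to be found in the camera images.
- gauge: plug gauge, 140 mm long, 0.15-0.27 kg: hexagonal aluminium handle 90 mm long, 24 mm across flats, a steel go plug (14 mm diameter, 34 mm long) on its +y end, a steel no-go plug (18 mm diameter, 16 mm long) on its -y end. Origin on its axis at mid-handle; y along it to the go end, z up as it lies. As it lies its +x and -x flats stand upright: grip these from above at mid-handle
- go_tip (a point): centre of the go plug's end face, 79 mm from the gauge's origin along its y
- go_shoulder (a point): centre of the handle's end face round the go plug's root, 45 mm from the gauge's origin along its y; it stops against the plate's face when the go end is home
- nogo_tip (a point): centre of the no-go plug's end face, 61 mm from the gauge's origin along its -y
- guide: punch guide fixed to the bench: dark foot 90 x 50 x 12 mm and post, on it a clamped steel plate 44 mm square, 30 mm thick (y), with a level through bore along y, 15 mm across (1 mm play on the go plug). Round each mouth is a recess 23 mm across, 4 mm deep, whose flat step stops the no-go plug. The plate and bore sit up to 3.5 mm off nominal in x and 3 mm in z: feel for it. Origin mid-underside
- bore_centre (a point): nominal middle of the bore, 80 mm above the bench, 15 mm inside either face of the plate; axes as the guide's. It belongs to the foot: the real bore is parallel but up to 3.5 mm aside in x and 3 mm in z
- bore_left (a point): nominal centre of the bore's mouth on the plate's +y face (same error aside)
- bore_right (a point): nominal centre of the bore's mouth on the plate's -y face (same error aside)
- saddle: wooden stand fixed to the bench, 60 (x) by 100 mm (y), with two V rests 10 mm thick, 36 mm either side of its middle (62 mm free between them for fingers, down to its foot's top 16 mm above the bench). The gauge's handle lies in the Vs along the saddle's y, a corner of the hexagon down, go end towards +y. Origin mid-underside
- saddle_seat (a point): where the gauge's origin lies when it is seated in the saddle, 60 mm above the bench
- hammer: bystander: hammer lying on the bench, 260 mm long, 96 mm across the head
- ring: bystander: brass ring lying flat, 48 mm across, 8 mm high
- jar: bystander: amber glass jar with a black cap, 60 mm across, 75 mm high
There are look-alikes about, which are no part of the job. What is shaped like the saddle but purple is not meant.

How it is judged (in metres and radians):
On the way, in this order (a step that is already met when the one before it is completed fails the run):
1. the go end is fully in the bore: the handle's end within 2 mm of the plate's face (y of go_shoulder in the frame of guide between -0.017 and 0.017 m and distance between go_shoulder and bore_centre below 0.0185 m and distance between go_tip and bore_centre below 0.0225 m and angle between the y axis of gauge and the y axis of guide, either way round below 0.08 rad), for 0.2 s.
2. the no-go end is in the recess of either mouth, at least 2.2 mm deep, pressed on its step with more than 6 N for half a second, square within 0.1 rad (y of nogo_tip in the frame of guide between -0.0128 and 0.0128 m and distance between nogo_tip and bore_centre below 0.0185 m and angle between the y axis of gauge and the y axis of guide, either way round below 0.1 rad and contact force between gauge and guide above 6 N), for 0.5 s.
At the end, for the whole second after the job is handed in: the gauge lies at rest in both V rests of its saddle, its origin within 9 mm of the seat, along the saddle within 0.1 rad, go end towards the saddle's +y as at the start (distance between gauge and saddle_seat below 0.009 m and angle between the y axis of gauge and the y axis of saddle, either way round below 0.1 rad and y of go_tip in the frame of saddle above 0.06 m and linear speed of gauge below 0.02 m/s and contact force between gauge and saddle above 0.5 N); the robot touches nothing.
It fails at once if the gauge is forced: more than 25 N between the gauge and the guide (contact force between gauge and guide above 25 N).
It fails at once if a bystander is moved by more than 20 mm (distance of any of hammer, ring, jar from where it was at the start of the episode above 0.02 m).
It also fails if it takes over 72 s, if anything falls off the work surface, if the arm or the gripper's body presses on something with over 40 N, if the wrist force passes 120 N, or if a joint passes its speed limit or range.

## Working session

There is one attempt and no reset: what is moved stays moved. The work goes in short steps, Python scripts to look and compute and a tool call to move; the robot and the scene stay as the last step left them, time stands still between calls to the robot, and variables do not carry over. Pictures are saved under pics/ and viewed, about 8 in all and at most 12, crops included, and the job is handed in when it is done.

Besides the shell and the picture viewer there is one more tool, called after ">>>" by a JSON object that holds its "method" and its "body", one argument or row to a line. carry_out: Moves the arm, as the interface text tells. Its arguments: {"type":"object","properties":{"commands":{"type":"array","items":{"type":"array","items":{"type":"array","items":{"type":"number"}}}},"grip_force":{"type":"number"}},"required":["commands"]}

```bash
mkdir -p pics
python3 - <<'E'
from bench import r, viewer
import cv2,numpy as np
for n in("scene","top"):
    im=viewer.snapshot(n); cv2.imwrite(f"pics/{n}0.png",cv2.resize(im[:,:,::-1],None,fx=1.42,fy=1.42,interpolation=cv2.INTER_CUBIC)); cv2.imwrite(f"pics/{n}_raw.png",im[:,:,::-1])
    c=viewer.calibration(n);print(n,c)
    R=cv2.Rodrigues(np.array(c['rvec'],float))[0];print(-R.T@np.array(c['tvec']).ravel())
print(r.sense())
E
```

```text
scene {'camera_matrix': array([[452.10260153,   0.        , 276.07320188],
       [  0.        , 452.10260153, 200.26231658],
       [  0.        ,   0.        ,   1.        ]]), 'rvec': array([ 2.22002743,  1.26303484, -0.4391267 ]), 'tvec': array([-247.085894  , -308.96491659, 1706.67217968])}
[1230.42115598 -417.49260812 1175.1614309 ]
top {'camera_matrix': array([[480.9760287 ,   0.        , 284.22948157],
       [  0.        , 480.9760287 , 213.07109388],
       [  0.        ,   0.        ,   1.        ]]), 'rvec': array([ 2.17993404, -2.12470709,  0.17573535]), 'tvec': array([ -39.14576473,  505.14816412, 1120.60687154])}
[ 336.27097363   -9.7744912  1182.91720368]
{'time': 0.1, 'joint_pos': array([-8.12690639e+01,  7.51174652e+00,  8.53234552e+01, -1.15362627e-03,
        8.72619685e+01, -4.89385950e+00]), 'qd': array([ 0.00526126, -0.0572659 , -0.18357726,  0.10280344,  0.09737646,
        0.02913966]), 'joint_efforts': array([ 1.05321647e-03, -5.70951176e+01, -5.01940405e+01, -2.50218282e-04,
        7.97011424e-03,  5.13484338e-05]), 'tool_pos': array([ 141.27298327, -582.64866751,  249.3352607 ]), 'tcp_rot': array([-1.79903086e+02, -7.14158705e-03,  1.36248457e+01]), 'ft_force': array([-0.19308888,  0.513201  ,  0.04207215]), 'wrist_torque': array([0.0356167 , 0.03023167, 0.04101261]), 'finger_gap': 85.60855420162845}
```

View pics/scene0.png

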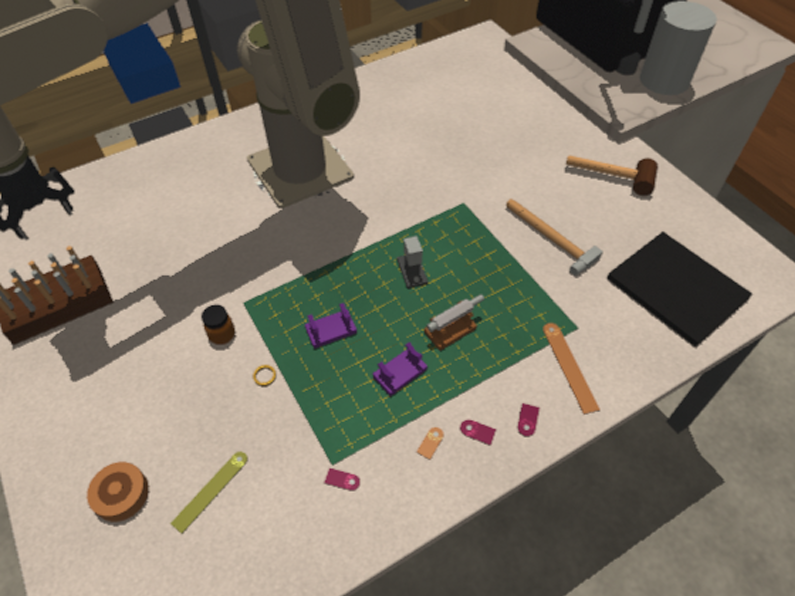

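View pics/top0.png

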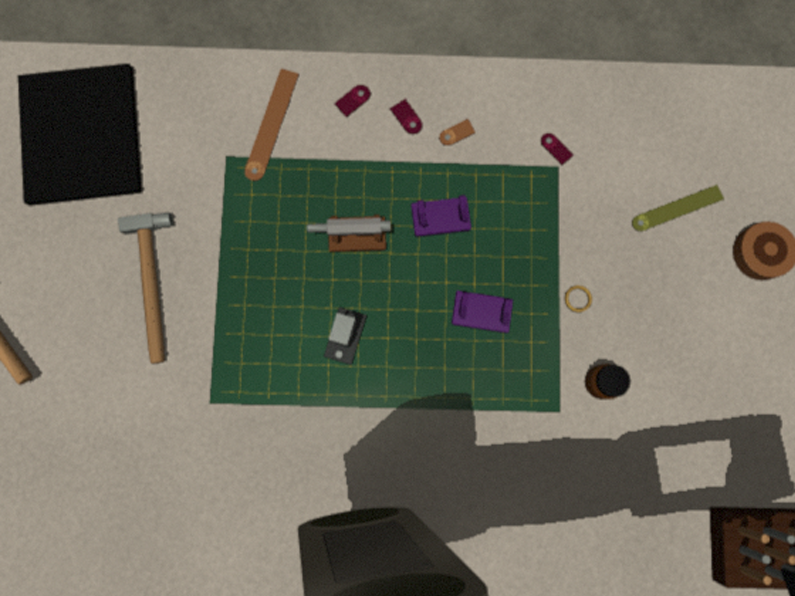

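The gauge lies in the brown saddle (top, at 355,230), with its thin end to the left, which is +y. The purple saddles at (441,216) and (482,311) are the look-alikes. The guide is at (345,335). I'll enlarge these for measuring.

Run:
```python
import cv2
t=cv2.imread("pics/top_raw.png");s=cv2.imread("pics/scene_raw.png")
# top crop x 205..285, y 140..265 ; scene crop x 270..350,y 160..250
cv2.imwrite("pics/tc.png",cv2.resize(t[145:261,205:290],None,fx=5,fy=5,interpolation=cv2.INTER_CUBIC))
cv2.imwrite("pics/sc.png",cv2.resize(s[160:250,272:347],None,fx=6.6,fy=6.6,interpolation=cv2.INTER_CUBIC))
```

```text
(no output)
```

View pics/tc.png

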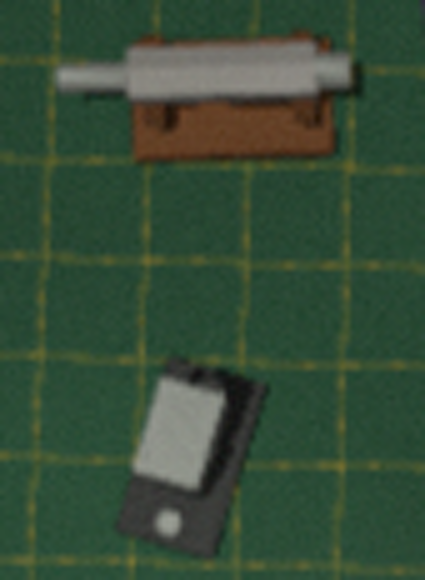

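View pics/sc.png

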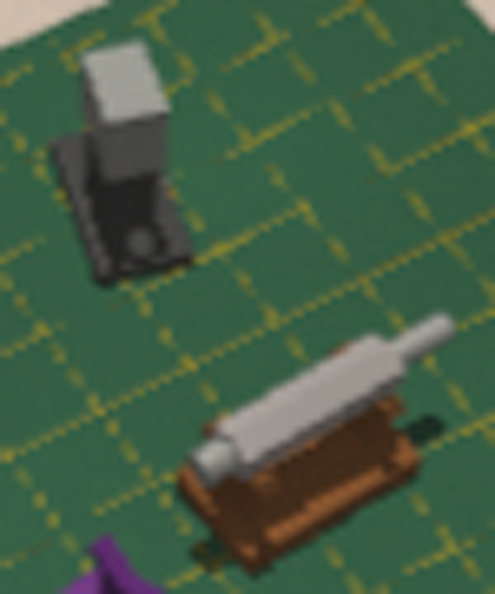

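```bash
cat > h.py <<'E'
import numpy as np,cv2
from scipy.optimize import least_squares
from bench import r,viewer
C={n:viewer.calibration(n) for n in("top","scene")}
def proj(n,P): return cv2.projectPoints(np.array(P,float).reshape(-1,3),C[n]['rvec'],C[n]['tvec'],C[n]['camera_matrix'],None)[0][:,0]
CR={"top":(205,145,5),"scene":(272,160,6.6)}
def px(n,p):
    a,b,k=CR[n];p=np.array(p,float).reshape(-1,2);return (p+.5)/k-.5+[a,b]
def rot(y):
    c,s=np.cos(y),np.sin(y);return np.array([[c,-s,0],[s,c,0],[0,0,1]])
E
python3 - <<'E'
from h import *
def fit(obs,x0):  # obs: list (cam, local pts, pix); x=(x,y,z,yaw)
    f=lambda x:np.concatenate([(proj(n,np.array(L)@rot(x[3]).T+x[:3])-px(n,p)).ravel() for n,L,p in obs])
    s=least_squares(f,x0);print(np.round(s.x[:3],1),np.degrees(s.x[3]).round(2),'rms px',np.sqrt(np.mean(s.fun**2)).round(2),s.fun.round(1));return s.x
g=[[0,79,0],[0,-61,0],[0,45,0],[0,-45,0]]
print('gauge');fit([("top",g,[(56,77),(354,70),(127,74),(318,70)]),("scene",g,[(447,324),(203,467),(392,355),(240,445)])],[550,50,60,0])
fit([("top",g,[(56,77),(354,70),(127,74),(318,70)])],[550,50,60,0])
# corners: +x+y,+x-y,-x-y,-x+y ; top image left=+y up=+x
q=[[22,15,0],[22,-15,0],[-22,-15,0],[-22,15,0]]
tp=[(163,375),(226,390),(205,493),(133,472)]; sp=[(143,40),(82,62),(100,124),(168,108)]
# scene: camera beyond +x looking back: nearest corners -> +x
spn=[(168,108),(100,124),(82,62),(143,40)]
print('plate');x=fit([("top",q,tp),("scene",q,spn)],[400,50,102,-.3])
fit([("top",q,tp)],[400,50,102,-.3]);fit([("scene",q,spn)],[400,50,102,-.3])
f=[[45,25,0],[45,-25,0],[-45,-25,0],[-45,25,0]]
F=[("top",f,[(175,357),(270,383),(213,558),(117,530)])]
def ff(x):return (proj("top",np.array(f)@rot(x[2]).T+[x[0],x[1],12])-px("top",F[0][2])).ravel()
s=least_squares(ff,[400,50,-.3]);print('foot',s.x[:2],np.degrees(s.x[2]),s.fun.round(1))
E
```

```text
gauge
[631.3  62.4  62. ] 3.3 rms px 0.68 [-0.2 -0.3 -1.2 -0.5 -0.2 -0.1 -0.7 -0.3 -0.1 -0.3 -0.6 -0.1 -0.6  0.2
 -1.8  0.7]
[626.   59.8  79.5] 3.03 rms px 0.15 [-0.1 -0.1 -0.2 -0.1  0.1  0.1  0.2  0.1]
plate
[453.3  72.   98.9] -13.58 rms px 0.64 [-0.2  0.3 -0.   0.8 -1.1 -1.1  0.5 -0.4 -0.3  0.3  0.8  0.1 -0.7 -0.8
 -0.9  0.4]
[446.4  66.9 161.3] -12.54 rms px 0.38 [-0.4 -0.1  0.6  0.2 -0.4 -0.4  0.3  0.3]
[451.   74.5  95.1] -16.03 rms px 0.52 [-0.3  0.5  0.7 -0.  -0.2 -1.  -0.3  0.5]
foot [450.77241677  71.77223873] -15.729064551434933 [-0.3 -0.5  0.1  0.2  0.3  0.4 -0.1 -0.1]
```

```bash
cat > plan.py <<'E'
import numpy as np
def plan(c,W):
    c=np.array(c,float)
    for w in W:
        w=np.array(w,float);a=np.radians(c[3]);d=w-c
        x=round(d[0]*np.cos(a)+d[1]*np.sin(a),1);y=round(d[0]*np.sin(a)-d[1]*np.cos(a),1);z=round(-d[2],1);t=round(-d[3],1)
        print([x,y,z,0,0,t],'n rows>=',max(np.linalg.norm(d[:3])/62.5,abs(t)/10.7).round(1));c=w
E
python3 - <<'E'
from plan import plan
s=[141.4,-583.1,250.3,13.6];e=[631,62,200,93.2]
L=lambda f:[a+(b-a)*f for a,b in zip(s,e)]
plan(s,[L(1/3),L(2/3),e,[631,62,62,93.2]])
E
```

```text
[np.float64(209.2), np.float64(-170.6), np.float64(16.8), 0, 0, np.float64(-26.5)] n rows>= 4.3
[np.float64(263.4), np.float64(-59.2), np.float64(16.8), 0, 0, np.float64(-26.5)] n rows>= 4.3
[np.float64(262.1), np.float64(64.7), np.float64(16.8), 0, 0, np.float64(-26.5)] n rows>= 4.3
[np.float64(0.0), np.float64(0.0), np.float64(138.0), 0, 0, np.float64(-0.0)] n rows>= 2.2
```

>>> {"method": "carry_out", "body": {
  "commands": [
    [[60,52,-43,4,0,0,-6.6],[60,105,-85,8,0,0,-13.2],[60,157,-128,12,0,0,-19.9],[60,209.2,-170.6,16.8,0,0,-26.5],[60,209.2,-170.6,16.8,0,0,-26.5]]
  ],
  "grip_force": 40
}}

```text
time: 0.72
tool_pos: [305.9, -365.1, 232.8]
tcp_rot: [-179.9, -0.0, 40.4]
ft_force: [-0.6, -0.6, 0.7]
finger_gap: 60.0
```

>>> {"method": "carry_out", "body": {
  "commands": [
    [[60,66,-15,4,0,0,-6.6],[60,132,-30,8,0,0,-13.2],[60,197,-44,12,0,0,-19.9],[60,263.4,-59.2,16.8,0,0,-26.5],[60,263.4,-59.2,16.8,0,0,-26.5]]
  ]
}}

```text
time: 1.35
tool_pos: [468.8, -149.8, 216.0]
tcp_rot: [-179.9, -0.0, 66.9]
ft_force: [-0.4, -0.5, 0.2]
finger_gap: 60.1
```

>>> {"method": "carry_out", "body": {
  "commands": [
    [[60,52,13,3.4,0,0,-5.3],[60,105,26,6.7,0,0,-10.6],[60,157,39,10,0,0,-15.9],[60,210,52,13.4,0,0,-21.2],[60,262.1,64.7,16.8,0,0,-26.5]]
  ]
}}

```text
time: 1.98
tool_pos: [631.8, 63.5, 199.2]
tcp_rot: [-180.0, 0.0, 93.3]
ft_force: [1.4, -1.2, 0.6]
finger_gap: 59.9
```

>>> {"method": "carry_out", "body": {
  "commands": [
    [[60,0,0,30,0,0,0],[60,0,0,60,0,0,0],[60,0,0,80,0,0,0],[60,0,0,85,0,0,0],[60,0,0,85,0,0,0]]
  ]
}}

```text
time: 2.6
tool_pos: [631.3, 61.7, 115.4]
tcp_rot: [180.0, -0.0, 93.1]
ft_force: [-0.2, -0.5, 0.2]
finger_gap: 59.8
```

Run:
```python
from h import *
s=r.sense();print(s['time'],s['tool_pos'],s['tcp_rot'],s['finger_gap'],s['ft_force'])
a=viewer.snapshot("scene")[:,:,::-1];b=viewer.snapshot("top")[:,:,::-1]
A=cv2.resize(a[140:260,260:360],None,fx=4,fy=4,interpolation=3);B=cv2.resize(b[130:250,200:300],None,fx=4,fy=4,interpolation=3)
cv2.imwrite("pics/p1.png",np.hstack([A,B]))
```

```text
2.6 [631.33540744  61.66696558 115.35560606] [ 1.79978620e+02 -5.66439508e-04  9.31016745e+01] 59.8327212417838 [-0.24829579 -0.54039944  0.16045749]
```

View pics/p1.png

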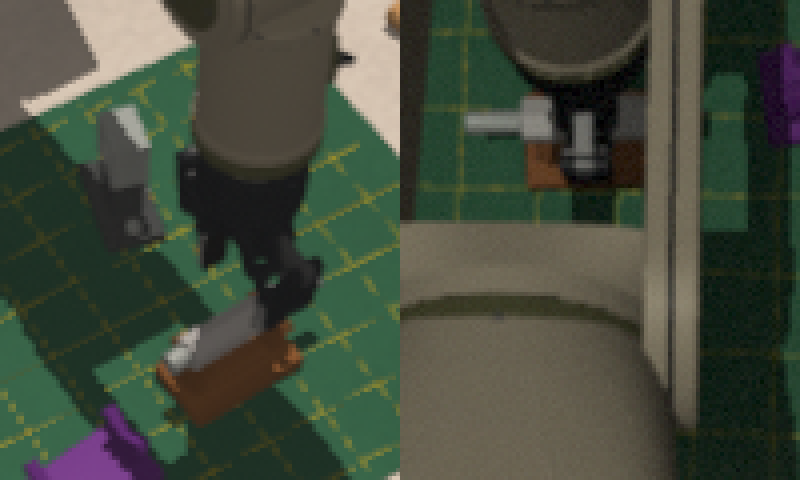

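Left panel: the gripper straddles the gauge in the brown saddle. Right panel: the handle spans x 520–645 with a finger at about 583, so I'm at mid-handle. Next I go down and grip.

>>> {"method": "carry_out", "body": {
  "commands": [
    [[60,0,0,25,0,0,0],[60,0,0,45,0,0,0],[60,0,0,54,0,0,0],[60,0,0,54,0,0,0],[30,0,0,54,0,0,0]]
  ]
}}

```text
time: 3.32
tool_pos: [631.8, 61.9, 61.8]
tcp_rot: [179.9, 0.0, 93.1]
ft_force: [0.8, 0.4, -0.1]
finger_gap: 42.9
```

>>> {"method": "carry_out", "body": {
  "commands": [
    [[30,0,0,0,0,0,0],[22,0,0,0,0,0,0],[18,0,0,0,0,0,0],[18,0,0,0,0,0,0],[18,0,0,0,0,0,0]]
  ]
}}

```text
time: 3.95
tool_pos: [631.3, 61.9, 62.0]
tcp_rot: [180.0, 0.0, 93.1]
ft_force: [-3.9, -0.7, 6.6]
finger_gap: 23.1
```

>>> {"method": "carry_out", "body": {
  "commands": [
    [[18,0,0,0,0,0,0],[18,0,0,-15,0,0,0],[18,0,0,-50,0,0,0],[18,0,0,-90,0,0,0],[18,0,0,-90,0,0,0]]
  ],
  "grip_force": 80
}}

```text
time: 4.58
tool_pos: [634.2, 62.0, 156.6]
tcp_rot: [179.5, 0.0, 93.1]
ft_force: [1.1, -0.1, -1.8]
finger_gap: 22.7
```

Run:
```python
from plan import plan
plan([631,62,151,93.2],[[423.2,-33,151,74.4],[423.2,-33,81,74.4]])
```

```text
[np.float64(-83.3), np.float64(-212.8), np.float64(-0.0), 0, 0, np.float64(18.8)] n rows>= 3.7
[np.float64(0.0), np.float64(0.0), np.float64(70.0), 0, 0, np.float64(-0.0)] n rows>= 1.1
```

>>> {"method": "carry_out", "body": {
  "commands": [
    [[18,-17,-43,0,0,0,4],[18,-36,-92,0,0,0,8],[18,-56,-142,0,0,0,12.5],[18,-73,-188,0,0,0,16.5],[18,-83.3,-212.8,0,0,0,18.8]]
  ]
}}

```text
time: 5.2
tool_pos: [420.6, -33.3, 149.6]
tcp_rot: [-179.9, 0.0, 74.2]
ft_force: [0.2, -0.3, -2.3]
finger_gap: 22.8
```

>>> {"method": "carry_out", "body": {
  "commands": [
    [[18,0,0,0,0,0,0],[18,0,0,25,0,0,0],[18,0,0,50,0,0,0],[18,0,0,70,0,0,0],[18,0,0,70,0,0,0]]
  ]
}}

```text
time: 5.82
tool_pos: [421.9, -32.2, 78.9]
tcp_rot: [-179.8, 0.0, 74.4]
ft_force: [0.1, 0.4, -1.3]
finger_gap: 22.8
```

>>> {"method": "carry_out", "body": {
  "commands": [
    [[18,0,0,0,0,0,0],[18,0,0,0,0,0,0]]
  ]
}}

```text
time: 6.08
tool_pos: [424.2, -33.0, 82.0]
tcp_rot: [179.9, -0.0, 74.3]
ft_force: [0.1, -0.2, -2.7]
finger_gap: 22.8
```

Run:
```python
from h import *
for i in range(1):
    s=r.sense();print(s['time'],s['tool_pos'],s['tcp_rot'],s['finger_gap'],s['ft_force'],s['wrist_torque'])
a=viewer.snapshot("scene")[:,:,::-1];b=viewer.snapshot("top")[:,:,::-1]
A=cv2.resize(a[130:230,250:330],None,fx=5,fy=5,interpolation=3);B=cv2.resize(b[180:280,220:300],None,fx=5,fy=5,interpolation=3)
cv2.imwrite("pics/p2.png",np.hstack([A,B]))
```

```text
6.075 [424.1880944  -32.97598531  82.01574011] [ 1.79888730e+02 -1.09210085e-02  7.43378619e+01] 22.794748696323303 [ 0.05421578 -0.24965609 -2.73976779] [-0.00663705  0.02766207  0.00908417]
```

View pics/p2.png

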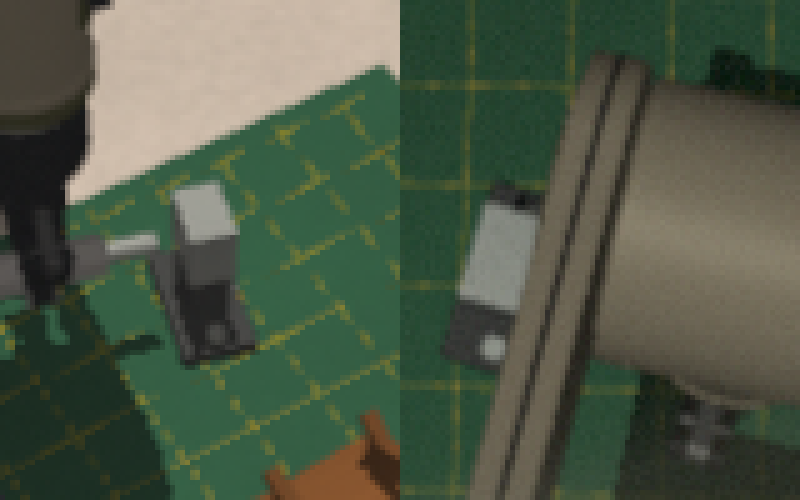

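Run:
```python
from h import *
k=lambda p:(np.array(p,float)+.5)/5-.5+[250,130]
y=np.radians(-15.6);u=np.array([-np.sin(y),np.cos(y),0]);o=np.array([424.2,-33,81.])
print('tip pred',proj("scene",[o+79*u,o+45*u]),'seen',k([158,242]),k([105,250]))
q=np.array([[22,15,22],[22,-15,22],[-22,-15,22],[-22,15,22],[22,15,-22]])
obs=k([(238,237),(178,250),(175,190),(222,181),(235,290)])
for yy in(-15.6,):
  f=lambda x:(proj("scene",q@rot(np.radians(yy)).T+x)-obs).ravel()
  s=least_squares(f,[452,72,80]);print(s.x.round(1),s.fun.round(1))
  for z in (78,80,82):
    g=lambda x:(proj("scene",q[:4]@rot(np.radians(yy)).T+[x[0],x[1],z])-obs[:4]).ravel();t=least_squares(g,[452,72]);print(z,t.x.round(1),np.abs(t.fun).max().round(1))
```

```text
tip pred [[280.73773805 177.88750476]
 [270.26596963 180.12413963]] seen [281.2 178. ] [270.6 179.6]
[530.4  24.  181.8] [ 0.2  0.3  1.9 -0.1 -1.7  0.4 -0.9  0.   0.5 -0.5]
78 [455.5  71.7] 2.3
80 [457.   70.8] 2.3
82 [458.4  69.8] 2.3
```

>>> {"method": "carry_out", "body": {
  "commands": [
    [[18,4,0,0,0,0,0],[18,8,0,0,0,0,0],[18,11,0,0,0,0,0],[18,12,0,0,0,0,0],[18,12,0,0,0,0,0]]
  ]
}}

```text
time: 6.8
tool_pos: [426.4, -21.2, 80.9]
tcp_rot: [-180.0, 0.0, 74.3]
ft_force: [-0.3, -0.2, -2.4]
finger_gap: 22.4
```

>>> {"method": "carry_out", "body": {
  "commands": [
    [[18,1,0,0,0,0,0],[18,2,0,0,0,0,0],[18,2,0,0,0,0,0]]
  ]
}}

```text
time: 7.18
tool_pos: [427.0, -19.4, 80.9]
tcp_rot: [-180.0, -0.0, 74.3]
ft_force: [0.2, 0.2, -2.1]
finger_gap: 22.5
```

>>> {"method": "carry_out", "body": {
  "commands": [
    [[18,0.7,0,0,0,0,0],[18,1.4,0,0,0,0,0],[18,1.4,0,0,0,0,0]]
  ]
}}

```text
time: 7.55
tool_pos: [427.4, -18.0, 80.9]
tcp_rot: [180.0, 0.0, 74.3]
ft_force: [-0.3, 0.1, -2.5]
finger_gap: 22.8
```

>>> {"method": "carry_out", "body": {
  "commands": [
    [[18,0.7,0,0,0,0,0],[18,1.2,0,0,0,0,0],[18,1.2,0,0,0,0,0]]
  ]
}}

```text
time: 7.92
tool_pos: [427.7, -16.9, 80.9]
tcp_rot: [180.0, -0.0, 74.3]
ft_force: [0.2, 0.2, -2.0]
finger_gap: 22.8
```

>>> {"method": "carry_out", "body": {
  "commands": [
    [[18,0.7,0,0,0,0,0],[18,1.2,0,0,0,0,0],[18,1.2,0,0,0,0,0]]
  ]
}}

```text
time: 8.3
tool_pos: [428.0, -15.7, 80.9]
tcp_rot: [-180.0, -0.0, 74.3]
ft_force: [-0.2, -0.6, -2.1]
finger_gap: 22.3
```

>>> {"method": "carry_out", "body": {
  "commands": [
    [[18,0.6,0,0,0,0,0],[18,1,0,0,0,0,0],[18,1,0,0,0,0,0]]
  ]
}}

```text
time: 8.68
tool_pos: [428.3, -14.7, 80.9]
tcp_rot: [-180.0, -0.0, 74.3]
ft_force: [0.7, -0.6, -3.1]
finger_gap: 22.3
```

>>> {"method": "carry_out", "body": {
  "commands": [
    [[18,0.5,0,0,0,0,0],[18,0.8,0,0,0,0,0],[18,0.8,0,0,0,0,0]]
  ]
}}

```text
time: 9.05
tool_pos: [428.5, -14.0, 80.9]
tcp_rot: [-180.0, -0.0, 74.3]
ft_force: [-0.3, 0.1, -2.5]
finger_gap: 22.6
```

>>> {"method": "carry_out", "body": {
  "commands": [
    [[18,0.5,0,0,0,0,0],[18,0.8,0,0,0,0,0],[18,0.8,0,0,0,0,0]]
  ]
}}

```text
time: 9.43
tool_pos: [428.7, -13.3, 80.9]
tcp_rot: [180.0, 0.0, 74.3]
ft_force: [0.1, -1.5, -2.6]
finger_gap: 22.5
```

>>> {"method": "carry_out", "body": {
  "commands": [
    [[18,0.5,0,0,0,0,0],[18,0.8,0,0,0,0,0],[18,0.8,0,0,0,0,0]]
  ]
}}

```text
time: 9.8
tool_pos: [428.8, -12.9, 80.9]
tcp_rot: [-180.0, 0.0, 74.3]
ft_force: [-1.4, -5.8, -1.3]
finger_gap: 22.7
```

>>> {"method": "carry_out", "body": {
  "commands": [
    [[18,-1.3,0,0,0,0,0],[18,-1.3,1,0,0,0,0],[18,-1.3,2,0,0,0,0],[18,-1.3,2,0,0,0,0]]
  ]
}}

```text
time: 10.3
tool_pos: [430.6, -14.1, 81.0]
tcp_rot: [180.0, -0.0, 74.3]
ft_force: [0.8, -0.1, -2.5]
finger_gap: 22.2
```

>>> {"method": "carry_out", "body": {
  "commands": [
    [[18,0,0.5,0,0,0,0],[18,0,1,0,0,0,0],[18,0,1,0,0,0,0]]
  ]
}}

```text
time: 10.68
tool_pos: [431.5, -14.5, 80.9]
tcp_rot: [180.0, -0.0, 74.3]
ft_force: [1.1, 0.1, -2.7]
finger_gap: 22.7
```

>>> {"method": "carry_out", "body": {
  "commands": [
    [[18,0,0.5,0,0,0,0],[18,0,1,0,0,0,0],[18,0,1,0,0,0,0]]
  ]
}}

```text
time: 11.05
tool_pos: [432.4, -14.8, 80.9]
tcp_rot: [180.0, -0.0, 74.3]
ft_force: [0.8, 0.1, -2.5]
finger_gap: 22.3
```

>>> {"method": "carry_out", "body": {
  "commands": [
    [[18,0,0.5,0,0,0,0],[18,0,1,0,0,0,0],[18,0,1,0,0,0,0]]
  ]
}}

```text
time: 11.42
tool_pos: [433.4, -15.1, 80.9]
tcp_rot: [180.0, -0.0, 74.3]
ft_force: [-0.6, 0.1, -2.6]
finger_gap: 22.4
```

>>> {"method": "carry_out", "body": {
  "commands": [
    [[18,0,0.5,0,0,0,0],[18,0,0.8,0,0,0,0],[18,0,0.8,0,0,0,0]]
  ]
}}

```text
time: 11.8
tool_pos: [434.1, -15.3, 80.9]
tcp_rot: [-180.0, -0.0, 74.3]
ft_force: [0.3, -0.8, -2.3]
finger_gap: 22.6
```

>>> {"method": "carry_out", "body": {
  "commands": [
    [[18,0,0.5,0,0,0,0],[18,0,0.8,0,0,0,0],[18,0,0.8,0,0,0,0]]
  ]
}}

```text
time: 12.18
tool_pos: [434.5, -15.4, 80.7]
tcp_rot: [-179.9, 0.0, 74.3]
ft_force: [-3.2, 1.5, -2.7]
finger_gap: 22.6
```

>>> {"method": "carry_out", "body": {
  "commands": [
    [[18,0,-2,0,0,0,0],[18,0,-4,0,0,0,0],[18,0,-6,0,0,0,0],[18,0,-7.6,0,0,0,0],[18,0,-7.6,0,0,0,0]]
  ]
}}

```text
time: 12.8
tool_pos: [427.5, -13.4, 80.9]
tcp_rot: [180.0, 0.0, 74.3]
ft_force: [-1.0, -0.3, -2.1]
finger_gap: 22.5
```

>>> {"method": "carry_out", "body": {
  "commands": [
    [[18,0,-0.5,0,0,0,0],[18,0,-0.8,0,0,0,0],[18,0,-0.8,0,0,0,0]]
  ]
}}

```text
time: 13.18
tool_pos: [426.8, -13.2, 80.9]
tcp_rot: [180.0, 0.0, 74.3]
ft_force: [-0.3, 0.2, -2.3]
finger_gap: 22.4
```

>>> {"method": "carry_out", "body": {
  "commands": [
    [[18,0,-0.5,0,0,0,0],[18,0,-0.8,0,0,0,0],[18,0,-0.8,0,0,0,0]]
  ]
}}

```text
time: 13.55
tool_pos: [426.0, -13.0, 80.9]
tcp_rot: [-180.0, 0.0, 74.3]
ft_force: [0.6, -0.2, -2.1]
finger_gap: 22.7
```

>>> {"method": "carry_out", "body": {
  "commands": [
    [[18,0,-0.4,0,0,0,0],[18,0,-0.6,0,0,0,0],[18,0,-0.6,0,0,0,0]]
  ]
}}

```text
time: 13.92
tool_pos: [425.5, -12.8, 80.9]
tcp_rot: [180.0, -0.0, 74.3]
ft_force: [0.6, -0.3, -2.7]
finger_gap: 23.0
```

>>> {"method": "carry_out", "body": {
  "commands": [
    [[18,0,-0.4,0,0,0,0],[18,0,-0.6,0,0,0,0],[18,0,-0.6,0,0,0,0]]
  ]
}}

```text
time: 14.3
tool_pos: [425.1, -12.7, 81.0]
tcp_rot: [180.0, -0.0, 74.3]
ft_force: [1.6, -1.1, -2.3]
finger_gap: 22.4
```

>>> {"method": "carry_out", "body": {
  "commands": [
    [[18,0,2,0,0,0,0],[18,0,4,0,0,0,0],[18,0,5,-1,0,0,0],[18,0,5,-2.5,0,0,0],[18,0,5,-2.5,0,0,0]]
  ]
}}

```text
time: 14.92
tool_pos: [429.8, -14.1, 83.6]
tcp_rot: [180.0, -0.0, 74.3]
ft_force: [1.0, -1.0, -2.0]
finger_gap: 22.6
```

>>> {"method": "carry_out", "body": {
  "commands": [
    [[18,0,0,-0.5,0,0,0],[18,0,0,-0.8,0,0,0],[18,0,0,-0.8,0,0,0]]
  ]
}}

```text
time: 15.3
tool_pos: [429.7, -14.0, 84.2]
tcp_rot: [180.0, -0.0, 74.3]
ft_force: [-0.1, 0.1, -2.3]
finger_gap: 22.6
```

>>> {"method": "carry_out", "body": {
  "commands": [
    [[18,0,0,-0.5,0,0,0],[18,0,0,-0.8,0,0,0],[18,0,0,-0.8,0,0,0]]
  ]
}}

```text
time: 15.68
tool_pos: [429.6, -14.0, 84.9]
tcp_rot: [-180.0, 0.0, 74.3]
ft_force: [0.9, -0.0, -4.3]
finger_gap: 22.5
```

>>> {"method": "carry_out", "body": {
  "commands": [
    [[18,0,0,2,0,0,0],[18,0,0,4,0,0,0],[18,0,0,6,0,0,0],[18,0,0,7.1,0,0,0],[18,0,0,7.1,0,0,0]]
  ]
}}

```text
time: 16.3
tool_pos: [429.6, -14.0, 77.8]
tcp_rot: [-180.0, 0.0, 74.3]
ft_force: [-0.5, 0.5, -2.1]
finger_gap: 22.4
```

>>> {"method": "carry_out", "body": {
  "commands": [
    [[18,0,0,0.5,0,0,0],[18,0,0,0.8,0,0,0],[18,0,0,0.8,0,0,0]]
  ]
}}

```text
time: 16.68
tool_pos: [429.7, -14.0, 77.1]
tcp_rot: [180.0, -0.0, 74.3]
ft_force: [0.5, -0.8, -2.7]
finger_gap: 22.7
```

>>> {"method": "carry_out", "body": {
  "commands": [
    [[18,0,0,0.4,0,0,0],[18,0,0,0.7,0,0,0],[18,0,0,0.7,0,0,0]]
  ]
}}

```text
time: 17.05
tool_pos: [429.7, -14.0, 76.4]
tcp_rot: [-180.0, 0.0, 74.3]
ft_force: [-0.2, 0.3, -0.9]
finger_gap: 22.7
```

>>> {"method": "carry_out", "body": {
  "commands": [
    [[18,0,0,0.4,0,0,0],[18,0,0,0.4,0,0,0]]
  ]
}}

```text
time: 17.3
tool_pos: [429.7, -14.0, 76.0]
tcp_rot: [-180.0, -0.0, 74.3]
ft_force: [-0.1, 0.1, -2.7]
finger_gap: 22.7
```

>>> {"method": "carry_out", "body": {
  "commands": [
    [[18,0,0,0.4,0,0,0],[18,0,0,0.6,0,0,0],[18,0,0,0.6,0,0,0]]
  ]
}}

```text
time: 17.68
tool_pos: [429.7, -14.1, 75.4]
tcp_rot: [180.0, -0.0, 74.3]
ft_force: [-0.3, 0.6, -2.2]
finger_gap: 22.8
```

>>> {"method": "carry_out", "body": {
  "commands": [
    [[18,0,0,0,0,0,0],[18,0,0,0.4,0,0,0],[18,0,0,0.4,0,0,0]]
  ]
}}

```text
time: 18.05
tool_pos: [429.8, -14.0, 75.1]
tcp_rot: [180.0, -0.0, 74.3]
ft_force: [-1.1, 0.9, -0.4]
finger_gap: 22.6
```

>>> {"method": "carry_out", "body": {
  "commands": [
    [[18,0,0,0.4,0,0,0],[18,0,0,0.4,0,0,0]]
  ]
}}

```text
time: 18.3
tool_pos: [429.8, -14.0, 74.7]
tcp_rot: [180.0, -0.0, 74.3]
ft_force: [-1.8, -0.8, 0.2]
finger_gap: 22.3
```

>>> {"method": "carry_out", "body": {
  "commands": [
    [[18,0,0,-3,0,0,0],[18,0,0,-5.3,0,0,0],[18,0,0,-5.3,0,0,0],[18,0.7,0,-5.3,0,0,0],[18,1.2,0,-5.3,0,0,0]]
  ]
}}

```text
time: 18.92
tool_pos: [430.0, -12.8, 79.8]
tcp_rot: [-180.0, -0.0, 74.3]
ft_force: [0.3, 0.1, -2.3]
finger_gap: 22.4
```

>>> {"method": "carry_out", "body": {
  "commands": [
    [[18,0.3,0,0,0,0,0],[18,0.3,0,0,0,0,0]]
  ]
}}

```text
time: 19.18
tool_pos: [430.1, -12.6, 79.9]
tcp_rot: [-180.0, 0.0, 74.3]
ft_force: [-0.4, -0.9, -2.3]
finger_gap: 22.4
```

>>> {"method": "carry_out", "body": {
  "commands": [
    [[18,0.4,0,0,0,0,0],[18,0.8,0,0,0,0,0],[18,0.8,0,0,0,0,0]]
  ]
}}

```text
time: 19.55
tool_pos: [430.3, -11.8, 79.9]
tcp_rot: [180.0, -0.0, 74.3]
ft_force: [-0.5, -0.6, -2.5]
finger_gap: 22.6
```

>>> {"method": "carry_out", "body": {
  "commands": [
    [[18,0.2,0,0,0,0,0],[18,0.5,0,0,0,0,0],[18,0.5,0,0,0,0,0]]
  ]
}}

```text
time: 19.92
tool_pos: [430.4, -11.3, 79.9]
tcp_rot: [-180.0, -0.0, 74.3]
ft_force: [0.6, 0.8, -2.3]
finger_gap: 22.8
```

The plug is past the step with no force, so it has entered the bore. I'll keep sliding it in.

>>> {"method": "carry_out", "body": {
  "commands": [
    [[18,1,0,0,0,0,0],[18,2,0,0,0,0,0],[18,3,0,0,0,0,0],[18,4,0,0,0,0,0],[18,4,0,0,0,0,0]]
  ]
}}

```text
time: 20.55
tool_pos: [431.6, -7.4, 79.9]
tcp_rot: [-180.0, -0.0, 74.3]
ft_force: [0.5, -0.4, -1.8]
finger_gap: 22.7
```

>>> {"method": "carry_out", "body": {
  "commands": [
    [[18,1,0,0,0,0,0],[18,2,0,0,0,0,0],[18,3,0,0,0,0,0],[18,4,0,0,0,0,0],[18,4,0,0,0,0,0]]
  ]
}}

```text
time: 21.18
tool_pos: [432.6, -3.6, 79.9]
tcp_rot: [-180.0, -0.0, 74.3]
ft_force: [0.5, -0.8, -2.5]
finger_gap: 22.7
```

Free at 10 mm depth. Onward.

>>> {"method": "carry_out", "body": {
  "commands": [
    [[18,1.2,0,0,0,0,0],[18,2.4,0,0,0,0,0],[18,3.6,0,0,0,0,0],[18,5,0,0,0,0,0],[18,5,0,0,0,0,0]]
  ]
}}

```text
time: 21.8
tool_pos: [434.0, 1.3, 79.9]
tcp_rot: [180.0, -0.0, 74.3]
ft_force: [0.1, 0.3, -2.8]
finger_gap: 22.6
```

>>> {"method": "carry_out", "body": {
  "commands": [
    [[18,1.2,0,0,0,0,0],[18,2.4,0,0,0,0,0],[18,3.6,0,0,0,0,0],[18,5,0,0,0,0,0],[18,5,0,0,0,0,0]]
  ]
}}

```text
time: 22.42
tool_pos: [435.4, 6.1, 79.9]
tcp_rot: [180.0, -0.0, 74.3]
ft_force: [-0.0, 0.5, -1.9]
finger_gap: 22.5
```

>>> {"method": "carry_out", "body": {
  "commands": [
    [[18,1.2,0,0,0,0,0],[18,2.4,0,0,0,0,0],[18,3.6,0,0,0,0,0],[18,5,0,0,0,0,0],[18,5,0,0,0,0,0]]
  ]
}}

```text
time: 23.05
tool_pos: [436.7, 10.9, 79.9]
tcp_rot: [-180.0, -0.0, 74.3]
ft_force: [1.2, -0.3, -2.6]
finger_gap: 22.9
```

>>> {"method": "carry_out", "body": {
  "commands": [
    [[18,1,0,0,0,0,0],[18,2,0,0,0,0,0],[18,3,0,0,0,0,0],[18,3,0,0,0,0,0]]
  ]
}}

```text
time: 23.55
tool_pos: [437.5, 13.8, 79.9]
tcp_rot: [-180.0, -0.0, 74.3]
ft_force: [-0.8, 0.4, -1.4]
finger_gap: 22.9
```

At 48.7 of about 51 mm. Creep to home.

>>> {"method": "carry_out", "body": {
  "commands": [
    [[18,0.5,0,0,0,0,0],[18,1,0,0,0,0,0],[18,1.4,0,0,0,0,0],[18,1.4,0,0,0,0,0]]
  ]
}}

```text
time: 24.05
tool_pos: [437.9, 15.1, 79.9]
tcp_rot: [180.0, -0.0, 74.3]
ft_force: [-0.2, -0.2, -2.1]
finger_gap: 22.4
```

>>> {"method": "carry_out", "body": {
  "commands": [
    [[18,0.4,0,0,0,0,0],[18,0.7,0,0,0,0,0],[18,0.7,0,0,0,0,0]]
  ]
}}

```text
time: 24.42
tool_pos: [438.0, 15.4, 79.9]
tcp_rot: [-180.0, 0.0, 74.3]
ft_force: [-1.7, -4.1, -2.4]
finger_gap: 22.3
```

>>> {"method": "carry_out", "body": {
  "commands": [
    [[18,0,0,0,0,0,0],[18,-3,0,0,0,0,0],[18,-10,0,0,0,0,0],[18,-18,0,0,0,0,0],[18,-26,0,0,0,0,0]]
  ]
}}

```text
time: 25.05
tool_pos: [430.8, -9.9, 79.9]
tcp_rot: [180.0, -0.0, 74.3]
ft_force: [0.1, -0.3, -2.2]
finger_gap: 22.7
```

>>> {"method": "carry_out", "body": {
  "commands": [
    [[18,-8,0,0,0,0,0],[18,-14,0,0,0,0,0],[18,-17.8,0,0,0,0,0],[18,-17.8,0,0,0,0,0]]
  ]
}}

```text
time: 25.55
tool_pos: [426.2, -26.7, 79.9]
tcp_rot: [180.0, -0.0, 74.3]
ft_force: [0.4, -0.3, -2.6]
finger_gap: 22.6
```

>>> {"method": "carry_out", "body": {
  "commands": [
    [[18,0,0,-15,0,0,0],[18,0,0,-45,0,0,0],[18,0,0,-70,0,0,0],[18,0,0,-70,0,0,0],[18,20,0,-70,0,0,0]]
  ]
}}

```text
time: 26.18
tool_pos: [431.6, -7.6, 149.8]
tcp_rot: [180.0, 0.0, 74.2]
ft_force: [0.9, 0.6, -2.1]
finger_gap: 22.4
```

>>> {"method": "carry_out", "body": {
  "commands": [
    [[18,40,0,0,0,0,0],[18,80,0,0,0,0,0],[18,120,0,0,0,0,0],[18,150,0,0,0,0,0],[18,168,0,0,0,0,0]]
  ]
}}

```text
time: 26.8
tool_pos: [476.6, 155.9, 148.8]
tcp_rot: [-179.9, 0.0, 74.4]
ft_force: [-0.2, -0.5, -3.6]
finger_gap: 22.5
```

>>> {"method": "carry_out", "body": {
  "commands": [
    [[18,2,0,0,0,0,0],[18,2,0,20,0,0,0],[18,2,0,45,0,0,0],[18,2,0,66,0,0,0],[18,2,0,70,0,0,0]]
  ]
}}

```text
time: 27.42
tool_pos: [476.0, 155.1, 78.0]
tcp_rot: [-179.8, 0.1, 74.3]
ft_force: [-0.2, -0.1, -1.6]
finger_gap: 22.3
```

Run:
```python
from h import *
s=r.sense();print(s['time'],s['tool_pos'],s['tcp_rot'],s['finger_gap'],s['ft_force'])
a=viewer.snapshot("scene")[:,:,::-1]
cv2.imwrite("pics/p3.png",cv2.resize(a[130:230,250:350],None,fx=5,fy=5,interpolation=3))
```

```text
27.425 [475.95754112 155.14591928  78.01995316] [-1.79817549e+02  1.20908628e-01  7.42730530e+01] 22.28425375196411 [-0.1509386  -0.07777004 -1.57616653]
```

View pics/p3.png

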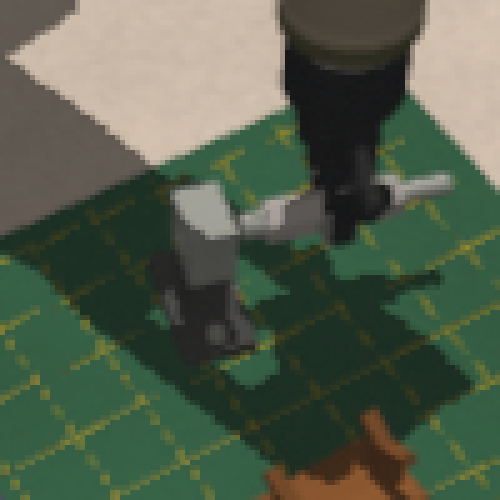

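The no-go end (at 245,228) stands just off the plate's +y face, lined up with it. I advance it into the recess.

>>> {"method": "carry_out", "body": {
  "commands": [
    [[18,0,0,0,0,0,0],[18,-3,0,0,0,0,0],[18,-6,0,0,0,0,0],[18,-8.5,0,0,0,0,0],[18,-8.5,0,0,0,0,0]]
  ]
}}

```text
time: 28.1
tool_pos: [475.3, 148.1, 80.0]
tcp_rot: [180.0, -0.0, 74.3]
ft_force: [-0.6, 1.1, -2.3]
finger_gap: 22.8
```

>>> {"method": "carry_out", "body": {
  "commands": [
    [[18,-0.7,0,0,0,0,0],[18,-1.4,0,0,0,0,0],[18,-1.4,0,0,0,0,0]]
  ]
}}

```text
time: 28.48
tool_pos: [474.8, 146.9, 79.8]
tcp_rot: [-180.0, 0.0, 74.3]
ft_force: [-0.3, -0.1, -2.1]
finger_gap: 22.4
```

>>> {"method": "carry_out", "body": {
  "commands": [
    [[18,-0.7,0,0,0,0,0],[18,-1.3,0,0,0,0,0],[18,-1.3,0,0,0,0,0]]
  ]
}}

```text
time: 28.85
tool_pos: [474.5, 145.7, 79.9]
tcp_rot: [-180.0, 0.0, 74.3]
ft_force: [0.2, 0.6, -1.9]
finger_gap: 22.5
```

>>> {"method": "carry_out", "body": {
  "commands": [
    [[18,-0.6,0,0,0,0,0],[18,-1,0,0,0,0,0],[18,-1,0,0,0,0,0]]
  ]
}}

```text
time: 29.22
tool_pos: [474.3, 144.7, 79.9]
tcp_rot: [180.0, 0.0, 74.3]
ft_force: [1.1, -0.4, -2.5]
finger_gap: 22.8
```

>>> {"method": "carry_out", "body": {
  "commands": [
    [[18,-0.6,0,0,0,0,0],[18,-1,0,0,0,0,0],[18,-1,0,0,0,0,0]]
  ]
}}

```text
time: 29.6
tool_pos: [474.0, 143.7, 79.9]
tcp_rot: [180.0, 0.0, 74.3]
ft_force: [-0.7, -0.7, -2.3]
finger_gap: 22.2
```

>>> {"method": "carry_out", "body": {
  "commands": [
    [[18,-0.5,0,0,0,0,0],[18,-0.8,0,0,0,0,0],[18,-0.8,0,0,0,0,0]]
  ]
}}

```text
time: 29.98
tool_pos: [473.8, 143.0, 79.9]
tcp_rot: [-180.0, 0.0, 74.3]
ft_force: [-0.3, 0.5, -1.7]
finger_gap: 22.5
```

Advance 183.0, so it is inside the recess. The step is due at about 182.5.

>>> {"method": "carry_out", "body": {
  "commands": [
    [[18,-0.4,0,0,0,0,0],[18,-0.8,0,0,0,0,0],[18,-0.8,0,0,0,0,0]]
  ]
}}

```text
time: 30.35
tool_pos: [473.6, 142.4, 80.0]
tcp_rot: [180.0, -0.0, 74.3]
ft_force: [0.3, 1.4, -2.9]
finger_gap: 22.5
```

>>> {"method": "carry_out", "body": {
  "commands": [
    [[18,-0.3,0,0,0,0,0],[18,-0.5,0,0,0,0,0],[18,-0.5,0,0,0,0,0]]
  ]
}}

```text
time: 30.72
tool_pos: [473.6, 142.3, 80.1]
tcp_rot: [180.0, -0.1, 74.3]
ft_force: [1.9, 5.5, -3.2]
finger_gap: 22.5
```

>>> {"method": "carry_out", "body": {
  "commands": [
    [[18,-0.3,0,0,0,0,0],[18,-0.5,0,0,0,0,0],[18,-0.5,0,0,0,0,0]]
  ]
}}

```text
time: 31.1
tool_pos: [473.6, 142.2, 80.2]
tcp_rot: [180.0, -0.1, 74.3]
ft_force: [0.4, 6.3, -3.3]
finger_gap: 22.3
```

>>> {"method": "carry_out", "body": {
  "commands": [
    [[18,0,0,0,0,0,0],[18,0,0,0,0,0,0],[18,0,0,0,0,0,0]]
  ]
}}

```text
time: 31.48
tool_pos: [473.6, 142.2, 80.1]
tcp_rot: [180.0, -0.1, 74.3]
ft_force: [0.8, 7.5, -4.0]
finger_gap: 22.5
```

>>> {"method": "carry_out", "body": {
  "commands": [
    [[18,-0.4,0,0,0,0,0],[18,-0.4,0,0,0,0,0],[18,-0.4,0,0,0,0,0],[18,-0.4,0,0,0,0,0],[18,-0.4,0,0,0,0,0]]
  ]
}}

```text
time: 32.1
tool_pos: [473.6, 142.2, 80.2]
tcp_rot: [180.0, -0.1, 74.3]
ft_force: [1.4, 9.2, -3.6]
finger_gap: 22.4
```

>>> {"method": "carry_out", "body": {
  "commands": [
    [[18,0,0,0,0,0,0],[18,0,0,0,0,0,0],[18,0,0,0,0,0,0],[18,0,0,0,0,0,0],[18,0,0,0,0,0,0]]
  ]
}}

```text
time: 32.72
tool_pos: [473.6, 142.2, 80.2]
tcp_rot: [180.0, -0.1, 74.3]
ft_force: [1.8, 10.3, -4.0]
finger_gap: 22.4
```

Run:
```python
from plan import plan
plan([478.4,160.1,150,74.4],[[631,62,150,93.2],[631,62,61,93.2]])
```

```text
[np.float64(-53.4), np.float64(173.4), np.float64(-0.0), 0, 0, np.float64(-18.8)] n rows>= 2.9
[np.float64(0.0), np.float64(0.0), np.float64(89.0), 0, 0, np.float64(-0.0)] n rows>= 1.4
```

>>> {"method": "carry_out", "body": {
  "commands": [
    [[18,1.5,0,0,0,0,0],[18,5,0,0,0,0,0],[18,12,0,0,0,0,0],[18,20,0,0,0,0,0],[18,20,0,-20,0,0,0]]
  ]
}}

```text
time: 33.35
tool_pos: [477.3, 160.6, 98.4]
tcp_rot: [-179.8, 0.1, 74.4]
ft_force: [0.1, 0.1, -1.5]
finger_gap: 22.3
```

>>> {"method": "carry_out", "body": {
  "commands": [
    [[18,0,0,-25,0,0,0],[18,0,0,-45,0,0,0],[18,0,0,-50,0,0,0],[18,0,0,-50,0,0,0]]
  ]
}}

```text
time: 33.85
tool_pos: [478.6, 160.3, 149.7]
tcp_rot: [180.0, -0.0, 74.3]
ft_force: [-1.0, 0.7, -3.3]
finger_gap: 23.0
```

>>> {"method": "carry_out", "body": {
  "commands": [
    [[18,-12,38,0,0,0,-4],[18,-26,84,0,0,0,-9],[18,-40,130,0,0,0,-14],[18,-50,162,0,0,0,-17.5],[18,-53.4,173.4,0,0,0,-18.8]]
  ]
}}

```text
time: 34.48
tool_pos: [631.5, 60.5, 147.9]
tcp_rot: [-179.9, 0.0, 93.1]
ft_force: [-0.4, 0.1, -2.4]
finger_gap: 22.7
```

>>> {"method": "carry_out", "body": {
  "commands": [
    [[18,0,0,0,0,0,0],[18,0,0,25,0,0,0],[18,0,0,50,0,0,0],[18,0,0,65,0,0,0],[18,0,0,70,0,0,0]]
  ]
}}

```text
time: 35.1
tool_pos: [629.8, 62.5, 78.6]
tcp_rot: [-179.9, -0.0, 93.1]
ft_force: [0.4, 0.3, -2.1]
finger_gap: 22.5
```

>>> {"method": "carry_out", "body": {
  "commands": [
    [[18,0,0,0,0,0,0],[18,0,0,4,0,0,0],[18,0,0,8,0,0,0],[18,0,0,12,0,0,0],[18,0,0,12,0,0,0]]
  ]
}}

```text
time: 35.72
tool_pos: [630.7, 61.8, 67.3]
tcp_rot: [-179.9, -0.0, 93.1]
ft_force: [-0.2, 0.2, -1.7]
finger_gap: 22.8
```

Run:
```python
from h import *
s=r.sense();print(s['time'],s['tool_pos'],s['tcp_rot'],s['finger_gap'],s['ft_force'])
a=viewer.snapshot("scene")[:,:,::-1];b=viewer.snapshot("top")[:,:,::-1]
A=cv2.resize(a[160:250,270:350],None,fx=5,fy=5,interpolation=3);B=cv2.resize(b[140:230,210:290],None,fx=5,fy=5,interpolation=3)
cv2.imwrite("pics/p4.png",np.hstack([A,B]))
```

```text
35.725 [630.71160551  61.80758121  67.32997587] [-1.79945051e+02 -1.59239987e-03  9.31176949e+01] 22.785972648590395 [-0.24146521  0.15223338 -1.70628128]
```

View pics/p4.png

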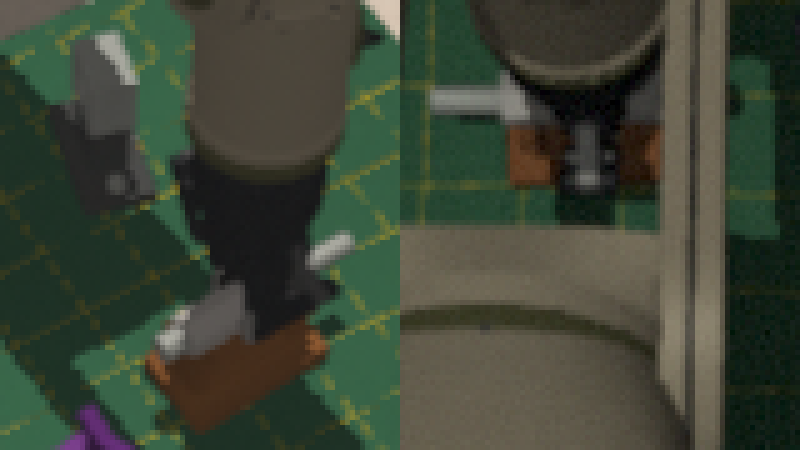

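The gauge hangs just over the brown saddle, with its go end towards +y (at 345,243 left panel, 435,100 right panel). I lower it the last bit.

>>> {"method": "carry_out", "body": {
  "commands": [
    [[18,0,0,2,0,0,0],[18,0,0,4,0,0,0],[18,0,0,5.5,0,0,0],[18,0,0,5.5,0,0,0]]
  ]
}}

```text
time: 36.33
tool_pos: [631.1, 61.9, 62.3]
tcp_rot: [-180.0, 0.0, 93.1]
ft_force: [-0.3, 0.7, -2.3]
finger_gap: 22.9
```

>>> {"method": "carry_out", "body": {
  "commands": [
    [[18,0,0,0.7,0,0,0],[18,0,0,1.3,0,0,0],[18,0,0,1.3,0,0,0]]
  ]
}}

```text
time: 36.7
tool_pos: [631.3, 61.9, 62.1]
tcp_rot: [180.0, 0.0, 93.1]
ft_force: [-5.0, -0.2, 6.9]
finger_gap: 22.6
```

The forces and pose match those at the first grasp, so it is seated. I release and withdraw.

>>> {"method": "carry_out", "body": {
  "commands": [
    [[28,0,0,0,0,0,0],[40,0,0,0,0,0,0],[60,0,0,0,0,0,0],[60,0,0,0,0,0,0],[60,0,0,0,0,0,0]]
  ]
}}

```text
time: 37.33
tool_pos: [631.1, 61.9, 61.0]
tcp_rot: [-180.0, -0.0, 93.1]
ft_force: [0.0, -0.7, -0.1]
finger_gap: 60.3
```

>>> {"method": "carry_out", "body": {
  "commands": [
    [[60,0,0,-15,0,0,0],[60,0,0,-45,0,0,0],[60,0,0,-90,0,0,0],[60,0,0,-130,0,0,0],[60,0,0,-140,0,0,0]]
  ]
}}

```text
time: 37.95
tool_pos: [633.3, 61.9, 206.7]
tcp_rot: [179.6, 0.0, 93.1]
ft_force: [-0.1, 0.1, -0.1]
finger_gap: 60.2
```

>>> {"method": "carry_out", "body": {
  "commands": [
    [[60,-40,0,0,0,0,0],[60,-80,0,0,0,0,0],[60,-130,0,0,0,0,0],[60,-160,0,0,0,0,0],[60,-160,0,0,0,0,0]]
  ]
}}

```text
time: 38.58
tool_pos: [639.3, -100.3, 200.6]
tcp_rot: [-179.9, 0.0, 92.9]
ft_force: [-1.0, 0.3, -0.8]
finger_gap: 60.4
```

Run:
```python
from h import *
s=r.sense();print(s['time'],s['tool_pos'],s['finger_gap'],s['ft_force'])
a=viewer.snapshot("scene")[:,:,::-1];b=viewer.snapshot("top")[:,:,::-1]
A=cv2.resize(a[160:250,272:347],None,fx=5,fy=5,interpolation=3);B=cv2.resize(b[145:235,205:290],None,fx=5,fy=5,interpolation=3)
cv2.imwrite("pics/p5.png",np.hstack([A,B]))
```

```text
38.575 [ 639.34000005 -100.28160613  200.59231653] 60.41328848427263 [-0.97334874  0.302673   -0.78155619]
```

View pics/p5.png

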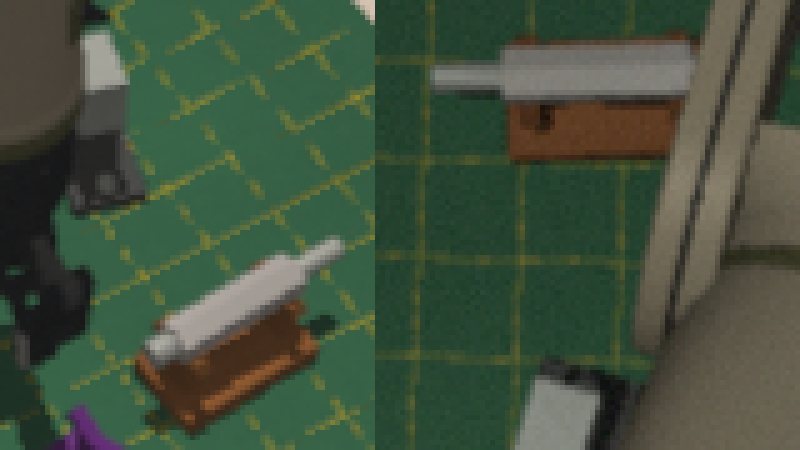

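The gauge lies in the brown saddle as at the start: in the top crop its tip is at (432-375=57, 76), against (56,77) before. The arm is clear of everything, so I hand in.

```bash
python3 -c "
from bench import r
print(r.hand_in())"
```

```text
the job is handed in; nothing more can be done
None
```

The gauge check is done and handed in at about 39 s of the 72 s allowed; no verdict was reported.

- **Go end:** I felt for the recess walls and found the bore about 1.2 mm to one side of my camera estimate and 1 mm below it. The go end then slid in freely, with side forces under about 1.5 N. The handle came home against the plate at about 4 N.
- **No-go end:** I pushed it into the recess on the plate's +y side. It stopped on the step, 131.7 mm of travel from the go end's home position against 132 mm expected. I held it there for over a second at about 9–10 N, and it went no further.
- **Return:** The gauge is back in the brown saddle with its go end towards +y. The last picture shows its tip within about a pixel of where it started, and the gripper is clear, with no contact force on it.

No check failed. The felt recess width came out about 0.2 mm over the nominal 9 mm of play, which is within the force noise. I did not photograph the hammer, ring and jar again at the end, but the arm stayed well away from all three.

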